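# Close up the field-guide carrier

## Task

Stand the loose field guide upright in the book carrier, between the two guides already there and the sliding end stop, and push the stop up snug against the books. Then swing in the retaining arm and press its snap hook onto the eye on the stop until the sprung gate has snapped shut behind the eye. Knock over or shift nothing else, and let go of everything.

Things in the scene. Friction and masses are not known exactly. Their poses are not given: they have to be found in the camera images.
- carrier: wooden book carrier, fixed. Origin on the table under its mid-width; +x points to its end wall (inner face x = 0.090, top 120 mm up), +y left. Floor 8 mm up, x -0.141 to 0.104, 232 mm wide; side lips 21 mm high at y = +-0.108. Guides stand on a long edge across it, thickness along x, two near the wall. Three packed tight end at x = 0.012
- stop (a joint): travel of the sliding end stop in m: 0 = fully out, grows towards the end wall; 0.085 = snug on three guides, 0.100 = end of travel. About 4 N of friction, plus that of the books it pushes; stays where left. An upright wooden plate 10 mm thick, 196 mm wide, top 101 mm above the table; its face to the books is at carrier x = -0.073 + this value
- stop_tab (a point): middle of the rear face of the stop's steel push tab, 48 mm above the table: the place to push the stop, along the carrier's +x. Tab 64 mm wide (y), from 12 to 72 mm above the table, its face 37 mm behind the plate's rear face. Axes parallel to the carrier's
- eye (a point): middle of the upright rod (8 mm thick, 48 mm free height) of the steel eye that sticks out at the right-hand (-y) edge of the stop, 150 mm from the carrier's centre line, 60 mm above the table; moves with the stop. Axes parallel to the carrier's
- clip_arm (a joint): angle of the flat steel retaining arm in rad: 0 = closed, parallel to the carrier's x along its right side; grows as it swings out to the right, away from the carrier (range -0.2 to 1.2); turns easily and stays where left. Its hook meets the eye only when the stop is snug to about 4 mm
- clip_hinge (a point): upright hinge axis of the arm at carrier x = 0.095, y = -0.131, 60 mm above the table. Axes turn with the arm: -x runs from the hinge to the hook, +y is the side to which the hook's mouth opens (towards the eye). The snap hook is a C of 10 mm round bar, 69 to 114 mm from the hinge, its back's outer face 46 mm to the -y side
- hook_press (a point): middle of the outer face of the hook's back, 91 mm from the hinge and 46 mm to its -y side, 60 mm above the table: the place to push, in this point's +y direction (axes as at clip_hinge). The bar is 10 mm high here, free above, below and outside
- hook_throat (a point): middle of the hook's inside, 88.5 mm from the hinge, 20 mm to its -y side (axes as at clip_hinge). The inside is 24 mm wide (x), from the gate 20 mm to the +y side of this point to the back 16 mm to its -y side. Clipped, the eye's rod stands in here
- gate (a joint): angle of the sprung gate across the hook's mouth in rad: 0 = shut, grows as the eye presses it inward; hinged at the hook's outer end, it takes 3 to 5 N at the eye to open, and springs shut once the eye is about 23 mm past the gate's line
- guide_c_centre (a point): centre of the loose field guide, a stiff hard-cover book 196 x 137 x 26 mm, 0.4 kg, standing on the table on its long edge. This point's axes: x along the 196 mm length, y along the 137 mm height (vertical, pointing down), z along the 26 mm thickness
- guide_a_centre (a point): centre of the guide standing next to the end wall in the carrier; same book, same axes
- guide_b_centre (a point): centre of the second guide standing in the carrier; same book, same axes
- beaker: clear plastic beaker, 65 mm wide, 60 mm high; a bystander to be left alone; origin at the centre of its underside
- dropper: small dropper bottle with a rubber bulb, 29 mm wide, 96 mm high; a bystander to be left alone; origin at the centre of its underside
- vial: small capped glass vial, 25 mm wide, 57 mm high; a bystander to be left alone; origin at the centre of its underside
- lens: hand lens with a handle lying flat, 170 mm long, 11 mm high; a bystander to be left alone; origin at the centre of its underside
- rubber: pencil rubber, 42 x 20 x 13 mm; a bystander to be left alone; origin at the centre of its underside
- jar: glass sample jar with a lid, 90 mm wide, 69 mm high; a bystander to be left alone; origin at the centre of its underside

How it is judged:
By the outcome, as a careful person would: the job done as asked, in the order asked, and still so for the second after the job is handed in, with the robot touching nothing.
It also fails if it takes over 64 s, if anything falls off the work surface, if the arm or the gripper's body presses on something with over 40 N, if the wrist force passes 120 N, or if a joint passes its speed limit or range.

## Robot

A 6-joint arm with a two-finger parallel gripper is mounted at the origin on a cart in front of the work surface, level with it; the furniture and walls round the work are solid. World frame = base frame: x ahead of the robot, y to its left, z up, the work surface at z = 0. Lengths are in mm, angles in rad, forces in N, time in s.
With the tool pointing down it reaches from about 350 to 875 mm from the base axis. Payload 15.5 kg.
Tool frame: the origin (TCP) lies at the very end of the fingers, on their centre line; the grasp point (between the pads) lies 19 mm behind it; z points along the fingers, y is the line along which they close (so a half turn about z gives the same grasp; the last joint's range is limited). The gripper opens to 85 mm and grips with 20 to 120 N. Pads are 22 mm wide; open, the fingers measure 114 mm over their backs; the gripper's body (76 mm by 85 mm) begins 54 mm behind the grasp point. The pads swing forward as they close: fully open they stand 13 mm farther back than shut.
Start: joints at [1.177, 0.494, 1.345, -0, 1.302, -0.096], TCP at [183.381, 597.493, 231.277] pointing down, gripper open.
Joint ranges: [-2.91, 2.91], [-0.82, 2.16], [0.22, 2.67], [-1.22, 4.37], [0.12, 2.79], [-3.08, 3.08]. Speed limits (rad/s): [1.89, 1.89, 2.57, 3.01, 3.01, 3.01].

## Interface

Orientations are given as a 3x3 rotation matrix whose columns are the frame's x, y, z axes.
In Python, from workcell import arm gives the robot as it stands.
- The arm moves only by the shell command python3 -m jog 'ROWS' [OPENING] [FORCE]. ROWS is JSON, a list of rows, each an object of numbers: "tx", "ty", "tz": the shift along the tool's x, y, z scaled (see below); "roll": the turn about the tool's z scaled (see below). A call has 1 to 5 rows; each row shifts and turns the commanded pose from where the row before left it, along the tool's axes as they then stand; what a row does not reach is not made up. The controller multiplies each number of a shift by 0.02 m and each number of a turn by 90 degrees. A row lasts 1/12 s, in which the tool goes at most 41.7 mm and 7.16 degrees, less where a joint would pass 70% of its speed; a pose out of reach is approached as far as the arm can. A call with a number of a shift or a turn outside -1 to 1 is refused whole. A call with a gripper value outside its range is refused whole. OPENING is the gripper's target within -1 to 1 (shut at 1, half-way at 0, fully open at -1), set as the call begins (- or left out, the last holds). The fingers move at their own pace and stop on an object; FORCE is the grip in N (left out, the last holds). Time passes only in rows, so rows that do not move let the fingers close. It gives the time, the measured TCP pose, the force, the opening and the grip force at its end, in the units of the state.
- arm.sense(): the state, without advancing time (a new reading comes with each control period).
- arm.get_image(name): name is "side" or "top" or "wrist"; returns a dict with "frame" (420x560x3 uint8, red, green, blue), "range_z" (420x560 float32, mm along the optical axis (not along the pixel's ray), 0 where there is no reading), "fx", "fy", "cx", "cy" (pixels), "origin" and "rotation" of the camera in the world. Camera axes: x right, y up, looking along -z (the intrinsics and any distortion apply to the point x, -y, -z); pixel columns grow to the right and rows downward; lengths in mm; the calibration is good to about 2 mm. A picture is of the moment at which its call begins.
- arm.close_job(): hands the job in; it is judged then, once.
The state is a dict: "time": time; "qpos": joint angles; "qd": joint speeds; "tau": joint torques, N m; "tcp_pos": TCP position; "ee_rot": TCP orientation; "force": force on the tool from outside, world axes, zero at the start; "moment": the same for the moment, N m; "width": finger opening in mm; "finger_force": force on a finger pad.
Only numpy, scipy, OpenCV 4.12 (cv2) and the standard library are available. Lean on these libraries where they do the work, as an engineer would, in place of code of your own. Each camera call takes 0.05 s, during which the arm holds its last target. There are 200 camera calls.

## Working session

There is one attempt and no reset: what is moved stays moved. The work goes in short steps, Python scripts to look and compute and a shell command to move; the robot and the scene stay as the last step left them, time stands still between calls to the robot, and variables do not carry over. Pictures are saved under pics/ and viewed, at most 10 in all, crops included, and the job is handed in when it is done.

```bash
mkdir -p pics; cat > h.py <<'E'
import numpy as np,cv2
from workcell import arm
def cap(n,fn=None):
    d=arm.get_image(n)
    if fn: cv2.imwrite('pics/'+fn,cv2.cvtColor(d['frame'],cv2.COLOR_RGB2BGR))
    d['R']=np.array(d['rotation']).reshape(3,3); d['o']=np.array(d['origin'])
    return d
def cloud(d):
    z=d['range_z']; v,u=np.mgrid[0:z.shape[0],0:z.shape[1]]
    p=np.stack([(u-d['cx'])/d['fx']*z,-(v-d['cy'])/d['fy']*z,-z],-1)
    P=p@d['R'].T+d['o']; P[z<=0]=np.nan
    return P
def ray(d,u,v,h):
    r=d['R']@np.array([(u-d['cx'])/d['fx'],-(v-d['cy'])/d['fy'],-1]); 
    return d['o']+r*(h-d['o'][2])/r[2]
E
python3 - <<'E'
from h import *
s=arm.sense(); print(s['time'],s['tcp_pos'],np.round(s['ee_rot'],3).tolist(),s['width'],s['force'])
for n in['top','side']:
    d=cap(n,n+'0.png'); print(n,d['fx'],d['cx'],d['cy'],d['o'],d['R'].round(3).tolist(),[k for k in d])
    np.save(n+'0.npy',cloud(d))
E
```

```text
0.0 [183.24359709 597.14993142 230.69500701] [[-0.956, 0.293, -0.0], [0.293, 0.956, -0.001], [0.0, -0.001, -1.0]] 85.37598248245541 [ 0.61383117 -1.28780851 -0.65224945]
top 397.1376950635362 282.17730174236283 205.07199909494395 [ 312.33300984  -39.32382384 1156.22661765] [[0.024, 0.977, -0.214], [-1.0, 0.024, -0.004], [0.001, 0.214, 0.977]] ['frame', 'range_z', 'fx', 'fy', 'cx', 'cy', 'origin', 'rotation', 'R', 'o']
side 389.63882144905256 280.0412695441858 205.497567143207 [   42.99107472 -1023.25270628   674.53918399] [[0.889, 0.219, -0.402], [-0.458, 0.408, -0.79], [-0.009, 0.886, 0.463]] ['frame', 'range_z', 'fx', 'fy', 'cx', 'cy', 'origin', 'rotation', 'R', 'o']
```

View pics/top0.png

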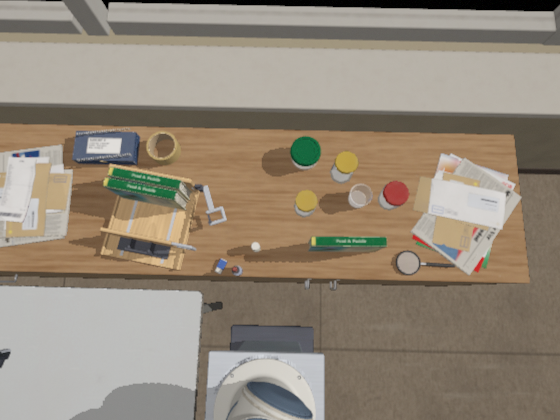

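View pics/side0.png

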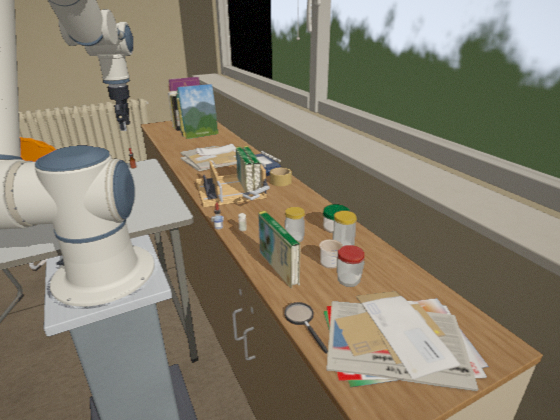

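The top view shows the loose guide at about (348,243), the carrier around (150,220) with its end wall facing up in the image, and the arm and hook swung out at (212,205). The vial is at (256,247), with the rubber and dropper around (220–237,268). The side view confirms the guides are upright.

```bash
python3 - <<'E'
from h import *
im=cv2.imread('pics/top0.png'); P=np.load('top0.npy')
hsv=cv2.cvtColor(im,cv2.COLOR_BGR2HSV)
m=cv2.inRange(hsv,(45,80,30),(90,255,200))
n,l,st,c=cv2.connectedComponentsWithStats(m)
for i in range(1,n):
    if st[i,4]>100:
        q=P[l==i]; q=q[~np.isnan(q[:,0])]; q=q[q[:,2]>np.nanpercentile(q[:,2],60)-6]
        r=cv2.minAreaRect(q[:,:2].astype(np.float32)); print(st[i],np.median(q,0).round(),r, cv2.boxPoints(r).round().tolist())
for u,v in[(256,247),(222,265),(237,270),(217,215),(207,192),(199,188),(195,245),(105,250),(185,262),(305,203),(408,263),(345,165),(360,197),(145,245)]:
    print((u,v),P[v-1:v+2,u-1:u+2].reshape(-1,3)[4].round())
E
```

```text
[290 136  31  30 700] [714. -97.  66.] ((714.5882568359375, -98.37947082519531), (85.85155487060547, 84.29940795898438), 0.4236595630645752) [[671.0, -57.0], [672.0, -141.0], [758.0, -140.0], [757.0, -56.0]]
[112 168  68  20 465] [599. 330. 145.] ((599.4630126953125, 328.3230895996094), (182.3499755859375, 22.679161071777344), 80.03076934814453) [[573.0, 240.0], [595.0, 237.0], [626.0, 416.0], [604.0, 420.0]]
[107 178  69  21 502] [570. 340. 146.] ((570.5576171875, 337.46282958984375), (181.7290802001953, 23.73672866821289), 80.14611053466797) [[543.0, 250.0], [567.0, 246.0], [598.0, 425.0], [574.0, 429.0]]
[316 237  71   9 514] [ 444. -210.  137.] ((445.2293701171875, -214.30035400390625), (21.670066833496094, 180.35560607910156), 1.356648564338684) [[432.0, -124.0], [437.0, -305.0], [458.0, -304.0], [454.0, -124.0]]
(256, 247) [433.  35.  53.]
(222, 265) [383. 133.  15.]
(237, 270) [367.  82.  77.]
(217, 215) [531. 159.  -4.]
(207, 192) [585. 180.  62.]
(199, 188) [593. 201.  72.]
(195, 245) [440. 217.  -1.]
(105, 250) [419. 473.   9.]
(185, 262) [390. 241.   5.]
(305, 203) [551. -97. 102.]
(408, 263) [ 403. -400.    6.]
(345, 165) [ 657. -205.  115.]
(360, 197) [ 596. -267.   -0.]
(145, 245) [435. 357.  15.]
```

```bash

python3 -m jog '[{"tx":-1,"ty":-0.34,"tz":-0.5},{"tx":-1,"ty":-0.34,"tz":-0.5},{"tx":-1,"ty":-0.34,"tz":-0.5},{"tx":-1,"ty":-0.34,"tz":-0.5},{"tx":-1,"ty":-0.34,"tz":-0.5}]' -1 
python3 -m jog '[{"tx":-1,"ty":-0.34,"tz":-0.5},{"tx":-1,"ty":-0.34,"tz":-0.5},{"tx":-1,"ty":-0.34,"tz":-0.5},{"tx":-1,"ty":-0.34,"tz":-0.5},{"tx":-1,"ty":-0.34,"tz":-0.5}]'
python3 -m jog '[{"roll":0.077},{"roll":0.077},{"roll":0.077},{"roll":0.077},{"roll":0.077}]'
python3 -m jog '[{"roll":0.077},{"roll":0.077},{"roll":0.077},{"roll":0.077},{"roll":0.077}]'
python3 -m jog '[{"roll":0.077},{"roll":0.077},{},{}]'
python3 - <<'E'
from h import *
s=arm.sense(); print(s['time'],s['tcp_pos'],np.round(s['ee_rot'],3).tolist(),np.round(s['qpos'],2))
d=cap('wrist','w0.png'); print(d['fx'],d['cx'],d['cy'],d['o'],d['R'].round(3).tolist()); np.save('w0.npy',cloud(d))
E
```

```text
0.1 [183.2607128  597.21209103 230.75829108] [[-0.956, 0.293, -0.0], [0.293, 0.956, -0.001], [0.0, -0.001, -1.0]] [ 1.18  0.49  1.35 -0.    1.3  -0.1 ]
300.53845642458924 281.98745442816227 211.28821070324452 [109.35588419 618.63607631 372.72330646] [[0.293, -0.911, -0.289], [0.956, 0.279, 0.09], [-0.002, -0.303, 0.953]]invalid input
invalid input
invalid input
invalid input
invalid input
```

View pics/w0.png

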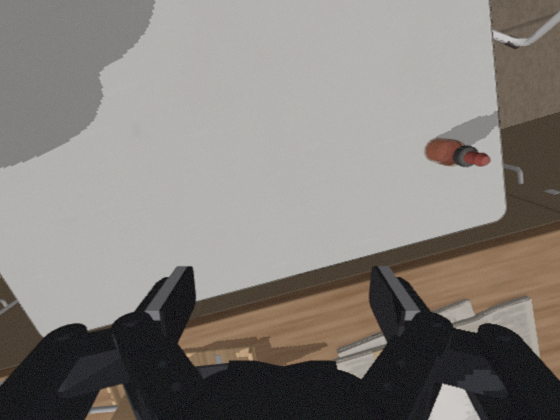

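The picture shows only the side table and fingers. The rows apparently need all four numbers, so I'll retry.

```bash

python3 -m jog '[{"tx":-1,"ty":-0.34,"tz":-0.5,"roll":0},{"tx":-1,"ty":-0.34,"tz":-0.5,"roll":0},{"tx":-1,"ty":-0.34,"tz":-0.5,"roll":0},{"tx":-1,"ty":-0.34,"tz":-0.5,"roll":0},{"tx":-1,"ty":-0.34,"tz":-0.5,"roll":0}]' -1 && 
python3 -m jog '[{"tx":-1,"ty":-0.34,"tz":-0.5,"roll":0},{"tx":-1,"ty":-0.34,"tz":-0.5,"roll":0},{"tx":-1,"ty":-0.34,"tz":-0.5,"roll":0},{"tx":-1,"ty":-0.34,"tz":-0.5,"roll":0},{"tx":-1,"ty":-0.34,"tz":-0.5,"roll":0}]' &&
python3 -m jog '[{"tx":0,"ty":0,"tz":0,"roll":0.077},{"tx":0,"ty":0,"tz":0,"roll":0.077},{"tx":0,"ty":0,"tz":0,"roll":0.077},{"tx":0,"ty":0,"tz":0,"roll":0.077},{"tx":0,"ty":0,"tz":0,"roll":0.077}]' &&
python3 -m jog '[{"tx":0,"ty":0,"tz":0,"roll":0.077},{"tx":0,"ty":0,"tz":0,"roll":0.077},{"tx":0,"ty":0,"tz":0,"roll":0.077},{"tx":0,"ty":0,"tz":0,"roll":0.077},{"tx":0,"ty":0,"tz":0,"roll":0.077}]' &&
python3 -m jog '[{"tx":0,"ty":0,"tz":0,"roll":0.077},{"tx":0,"ty":0,"tz":0,"roll":0.077},{"tx":0,"ty":0,"tz":0,"roll":0},{"tx":0,"ty":0,"tz":0,"roll":0}]'
python3 - <<'E'
from h import *
s=arm.sense(); print(s['time'],s['tcp_pos'],np.round(s['ee_rot'],3).tolist(),np.round(s['qpos'],2))
d=cap('wrist','w1.png'); print(d['fx'],d['cx'],d['cy'],d['o'],d['R'].round(3).tolist()); np.save('w1.npy',cloud(d))
E
```

```text
time: 0.57
tcp_pos: [269.6, 534.9, 281.5]
ee_rot: [[-0.956, 0.293, -0.0], [0.293, 0.956, -0.0], [0.0, -0.001, -1.0]]
force: [0.8, 0.1, 0.8]
width: 85.0
finger_force: 0.0
time: 0.98
tcp_pos: [355.3, 473.0, 331.6]
ee_rot: [[-0.956, 0.293, -0.0], [0.293, 0.956, -0.0], [0.0, -0.0, -1.0]]
force: [-0.4, 0.1, 0.3]
width: 85.6
finger_force: 0.0
time: 1.4
tcp_pos: [354.6, 473.6, 331.0]
ee_rot: [[-0.615, 0.789, -0.0], [0.789, 0.615, -0.0], [-0.0, -0.001, -1.0]]
force: [-0.2, 0.5, 0.1]
width: 85.6
finger_force: 0.0
time: 1.82
tcp_pos: [354.5, 473.7, 331.0]
ee_rot: [[-0.058, 0.998, -0.0], [0.998, 0.058, -0.0], [-0.0, -0.0, -1.0]]
force: [-0.5, 0.8, -0.2]
width: 85.6
finger_force: 0.0
time: 2.15
tcp_pos: [354.5, 473.7, 331.1]
ee_rot: [[0.174, 0.985, -0.0], [0.985, -0.174, -0.0], [-0.0, -0.0, -1.0]]
force: [-0.3, -0.4, -0.3]
width: 85.2
finger_force: 0.0
2.15 [354.54782602 473.72825465 331.10742318] [[0.174, 0.985, -0.0], [0.985, -0.174, -0.0], [-0.0, -0.0, -1.0]] [ 0.83  0.37  1.28 -0.    1.49  1.  ]
300.53845642458924 281.98745442816227 211.28821070324452 [368.05865979 548.57583124 473.02996208] [[0.985, 0.165, 0.052], [-0.174, 0.938, 0.299], [0.0, -0.303, 0.953]]
```

View pics/w1.png

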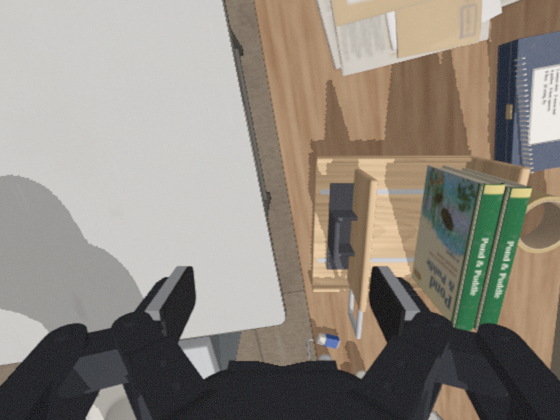

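The wrist view shows the carrier aligned with the image. The stop plate's top edge runs (365,172)–(362,308), the tab is at (340,225), and the two guides' spines are at about (485,255) and (508,255). The rubber is at (328,341).

```bash
python3 - <<'E'
from h import *
P=np.load('w1.npy'); im=cv2.imread('pics/w1.png'); hsv=cv2.cvtColor(im,cv2.COLOR_BGR2HSV)
m=cv2.inRange(hsv,(45,80,30),(90,255,200))>0
q=P[m&(P[...,2]>130)&(P[...,2]<160)]
r=cv2.minAreaRect(q[:,:2].astype(np.float32)); print('books',r,np.median(q[:,2]),len(q))
V=P.copy(); sub=np.zeros(m.shape,bool); sub[120:330,310:420]=1
s=P[sub&(P[...,2]>95)&(P[...,2]<107)]
r2=cv2.minAreaRect(s[:,:2].astype(np.float32)); print('stop',r2,np.median(s[:,2]),len(s))
a=np.deg2rad(-9.9)
for name,pts in(('stop',s),('books',q)):
  vx,vy,x0,y0=cv2.fitLine(pts[:,:2].astype(np.float32),cv2.DIST_HUBER,0,.01,.01).ravel(); print(name,np.rad2deg(np.arctan2(vy,vx)))
ang=np.rad2deg(np.arctan2(vy,vx))%180; a=np.deg2rad(ang-90)
C=np.array([np.cos(a),np.sin(a)]);D=np.array([-np.sin(a),np.cos(a)])
def pr(n,p):
  u=p[:,:2]@C; v=p[:,:2]@D; print(n,'u',np.percentile(u,[1,50,99]).round(1),'v',np.percentile(v,[1,50,99]).round(1),'z',np.percentile(p[:,2],[5,50,95]).round(1))
print('ang',np.rad2deg(a));pr('books',q);pr('stop',s)
U=P[...,:2]@C; W=P[...,:2]@D
t=sub&(im.max(2)<70)&(P[...,2]>60)&(P[...,2]<80)&(U<np.percentile(s[:,:2]@C,1)-5); pr('tab top',P[t])
l=np.zeros(m.shape,bool); l[145:175,310:420]=1
pr('lip',P[l&(P[...,2]>16)&(P[...,2]<26)])
fl=np.zeros(m.shape,bool); fl[180:290,380:410]=1; pr('floor',P[fl])
T=np.load('top0.npy'); tm=(T[...,2]>40)&(T[...,2]<80)
UT=T[...,:2]@C; WT=T[...,:2]@D
# wall top
w=(P[...,2]>112)&(P[...,2]<126)&(P[...,0]>400); pr('walltop',P[w])
# arm/hook candidates from top
v=np.median(q[:,:2]@D)
u=np.median(q[:,:2]@C)
sel=tm&(WT<v-110)&(WT>v-260)&(UT>u-200)&(UT<u+60)
ys,xs=np.nonzero(sel); print(xs.min(),xs.max(),ys.min(),ys.max()); pr('arm',T[sel])
E
python3 -c "
import cv2;a=cv2.imread('pics/top0.png')[160:290,90:270];cv2.imwrite('pics/crop.png',cv2.resize(a,None,fx=4,fy=4,interpolation=2))"
```

```text
books ((586.0857543945312, 337.2884521484375), (194.90016174316406, 56.4642448425293), 80.18159484863281) 146.16136129341362 4513
stop ((452.0315856933594, 356.6657409667969), (194.89077758789062, 10.650018692016602), 80.2117691040039) 99.97379641624826 1039
stop 80.148964
books 76.61081
ang -13.38919
books u [462.2 491.5 520.7] v [371.5 476.5 548.1] z [139.8 146.2 147.6]
stop u [346.9 355.6 365.8] v [357.2 462.4 547.4] z [ 96.6 100.  101.5]
tab top u [313.5 315.6 318.2] v [420.8 452.6 480.7] z [61.1 68.  71.3]
lip u [287.3 361.2 438.7] v [547.2 563.1 570.3] z [18.6 20.2 21.8]
floor u [nan nan nan] v [nan nan nan] z [nan nan nan]
walltop u [458.6 466.  526.2] v [370.5 505.7 576.9] z [113.  119.  125.2]
171 226 185 250
arm u [358.6 491.1 541.6] v [237.2 292.9 366. ] z [52.1 63.7 73.7]
```

View pics/crop.png

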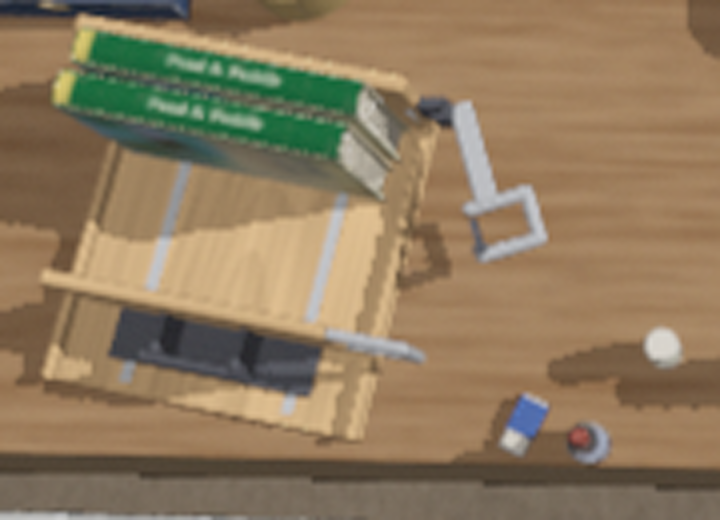

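The crop confirms the layout: hinge at about (437,108), the arm swung out roughly 0.4 rad, hook square at (505,225), and eye at (415,355). Next I go to the loose guide.

```bash

python3 -m jog '[{"tx":0,"ty":0,"tz":0,"roll":-0.062},{"tx":0,"ty":0,"tz":0,"roll":-0.062},{"tx":-1,"ty":0.11,"tz":0.06,"roll":0},{"tx":-1,"ty":0.11,"tz":0.06,"roll":0},{"tx":-1,"ty":0.11,"tz":0.06,"roll":0}]' > o && 
python3 -m jog '[{"tx":-1,"ty":0.11,"tz":0.06,"roll":0},{"tx":-1,"ty":0.11,"tz":0.06,"roll":0},{"tx":-1,"ty":0.11,"tz":0.06,"roll":0},{"tx":-1,"ty":0.11,"tz":0.06,"roll":0},{"tx":-1,"ty":0.11,"tz":0.06,"roll":0}]' > o && 
python3 -m jog '[{"tx":-1,"ty":0.11,"tz":0.06,"roll":0},{"tx":-1,"ty":0.11,"tz":0.06,"roll":0},{"tx":-1,"ty":0.11,"tz":0.06,"roll":0},{"tx":-1,"ty":0.11,"tz":0.06,"roll":0},{"tx":-1,"ty":0.11,"tz":0.06,"roll":0}]' > o && 
python3 -m jog '[{"tx":-1,"ty":0.11,"tz":0.06,"roll":0},{"tx":-1,"ty":0.11,"tz":0.06,"roll":0},{"tx":-1,"ty":0.11,"tz":0.06,"roll":0},{"tx":-1,"ty":0.11,"tz":0.06,"roll":0},{"tx":-1,"ty":0.11,"tz":0.06,"roll":0}]' > o && 
python3 -m jog '[{"tx":-1,"ty":0.11,"tz":0.06,"roll":0},{"tx":-1,"ty":0.11,"tz":0.06,"roll":0},{"tx":-1,"ty":0.11,"tz":0.06,"roll":0},{"tx":-1,"ty":0.11,"tz":0.06,"roll":0},{"tx":-1,"ty":0.11,"tz":0.06,"roll":0}]' > o && 
python3 -m jog '[{"tx":-1,"ty":0.11,"tz":0.06,"roll":0},{"tx":-1,"ty":0.11,"tz":0.06,"roll":0},{"tx":-1,"ty":0.11,"tz":0.06,"roll":0},{"tx":-1,"ty":0.11,"tz":0.06,"roll":0},{"tx":-1,"ty":0.11,"tz":0.06,"roll":0}]' > o && 
python3 -m jog '[{"tx":-1,"ty":0.11,"tz":0.06,"roll":0},{"tx":-1,"ty":0.11,"tz":0.06,"roll":0},{"tx":-1,"ty":0.11,"tz":0.06,"roll":0},{"tx":0,"ty":0,"tz":0,"roll":0},{"tx":0,"ty":0,"tz":0,"roll":0}]' > o; cat o
python3 - <<'E'
from h import *
d=cap('wrist','w2.png'); P=cloud(d); im=cv2.imread('pics/w2.png'); hsv=cv2.cvtColor(im,cv2.COLOR_BGR2HSV)
m=(cv2.inRange(hsv,(20,80,30),(90,255,255))>0)&(P[...,2]>125)&(P[...,2]<150)
q=P[m&(abs(P[...,1]+212)<130)&(abs(P[...,0]-445)<60)]
print(cv2.minAreaRect(q[:,:2].astype(np.float32)),np.median(q,0),len(q)); print(np.percentile(q[:,:2],[1,99],axis=0))
s=arm.sense(); print(s['time'],s['tcp_pos'],np.round(s['ee_rot'],3).tolist(),np.round(s['qpos'],2))
E
```

```text
time: 5.12
tcp_pos: [432.9, -145.6, 293.9]
ee_rot: [[-0.018, 1.0, -0.0], [1.0, 0.018, 0.0], [0.0, -0.0, -1.0]]
force: [0.1, -0.7, -0.5]
width: 85.3
finger_force: 0.0
((446.4078063964844, -209.824951171875), (22.75607681274414, 192.90785217285156), 0.9115005135536194) [ 445.71122824 -190.65366958  138.17801209] 3000
[[ 434.55952177 -304.10006927]
 [ 457.94726194 -114.90502182]]
5.1667 [ 432.80068813 -144.94567359  293.98961229] [[-0.018, 1.0, -0.0], [1.0, 0.018, 0.0], [0.0, -0.0, -1.0]] [-0.45  0.19  1.64  0.    1.31 -0.47]
```

View pics/w2.png

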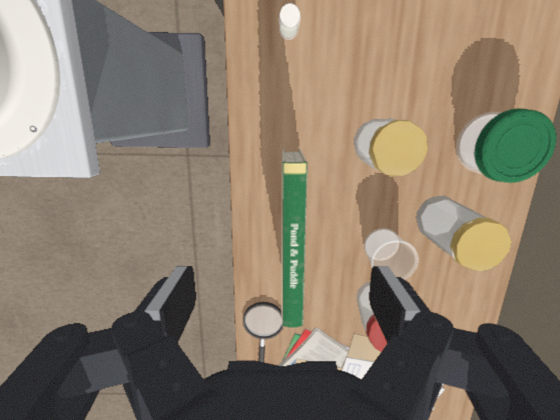

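Loose guide: the spine runs (294,160)–(294,325) in the image, centred between the fingers laterally. Now I descend and grip.

```bash

python3 -m jog '[{"tx":-0.815,"ty":0.155,"tz":0.8,"roll":0},{"tx":-0.815,"ty":0.155,"tz":0.8,"roll":0},{"tx":-0.815,"ty":0.155,"tz":0.8,"roll":0},{"tx":-0.815,"ty":0.155,"tz":0.8,"roll":0},{"tx":0,"ty":0,"tz":0.5,"roll":0}]' -1 && 
python3 -m jog '[{"tx":0,"ty":0,"tz":1,"roll":0},{"tx":0,"ty":0,"tz":1,"roll":0},{"tx":0,"ty":0,"tz":1,"roll":0},{"tx":0,"ty":0,"tz":0.9,"roll":0},{"tx":0,"ty":0,"tz":0.9,"roll":0}]' &&
python3 -m jog '[{"tx":0,"ty":0,"tz":0.8,"roll":0},{"tx":0,"ty":0,"tz":0.8,"roll":0},{"tx":0,"ty":0,"tz":0,"roll":0},{"tx":0,"ty":0,"tz":0,"roll":0}]' &&
python3 -m jog '[{"tx":0,"ty":0,"tz":0,"roll":0},{"tx":0,"ty":0,"tz":0,"roll":0},{"tx":0,"ty":0,"tz":0,"roll":0},{"tx":0,"ty":0,"tz":0,"roll":0},{"tx":0,"ty":0,"tz":0,"roll":0}]' 1 60 &&
python3 -m jog '[{"tx":0,"ty":0,"tz":0,"roll":0},{"tx":0,"ty":0,"tz":0,"roll":0},{"tx":0,"ty":0,"tz":0,"roll":0},{"tx":0,"ty":0,"tz":0,"roll":0}]'
```

```text
time: 5.58
tcp_pos: [446.8, -211.2, 218.9]
ee_rot: [[-0.018, 1.0, -0.0], [1.0, 0.018, -0.0], [-0.0, -0.0, -1.0]]
force: [-0.7, 0.5, -0.3]
width: 85.5
finger_force: 0.0
time: 6.0
tcp_pos: [446.5, -209.0, 123.4]
ee_rot: [[-0.019, 1.0, 0.0], [1.0, 0.019, 0.0], [0.0, 0.0, -1.0]]
force: [-0.0, -0.3, 1.0]
width: 85.4
finger_force: 0.0
time: 6.33
tcp_pos: [446.2, -209.1, 92.0]
ee_rot: [[-0.018, 1.0, -0.001], [1.0, 0.018, 0.001], [0.001, -0.001, -1.0]]
force: [-0.0, 0.3, 0.5]
width: 85.1
finger_force: 0.0
time: 6.75
tcp_pos: [446.6, -210.1, 92.5]
ee_rot: [[-0.016, 1.0, 0.001], [1.0, 0.016, -0.0], [-0.0, 0.001, -1.0]]
force: [-2.0, 0.0, 19.7]
width: 25.6
finger_force: 21.3
time: 7.08
tcp_pos: [446.6, -210.1, 92.6]
ee_rot: [[-0.016, 1.0, 0.001], [1.0, 0.016, -0.0], [-0.0, 0.001, -1.0]]
force: [-1.8, 0.3, 10.5]
width: 25.1
finger_force: 59.3
```

```bash

python3 -m jog '[{"tx":0,"ty":0,"tz":-0.5,"roll":0},{"tx":0,"ty":0,"tz":-1,"roll":0},{"tx":0,"ty":0,"tz":-1,"roll":0},{"tx":0,"ty":0,"tz":-1,"roll":0},{"tx":0,"ty":0,"tz":-1,"roll":0}]' && 
python3 -m jog '[{"tx":0,"ty":0,"tz":-1,"roll":0},{"tx":0,"ty":0,"tz":-1,"roll":0},{"tx":0,"ty":0,"tz":-1,"roll":0},{"tx":0,"ty":0,"tz":-1,"roll":0},{"tx":0,"ty":0,"tz":-1,"roll":0}]' && 
python3 -m jog '[{"tx":0.5,"ty":0.067,"tz":0,"roll":0},{"tx":1,"ty":0.134,"tz":0,"roll":0},{"tx":1,"ty":0.134,"tz":0,"roll":0},{"tx":1,"ty":0.134,"tz":0,"roll":0},{"tx":1,"ty":0.134,"tz":0,"roll":0}]' >o&& 
python3 -m jog '[{"tx":1,"ty":0.134,"tz":0,"roll":0},{"tx":1,"ty":0.134,"tz":0,"roll":0},{"tx":1,"ty":0.134,"tz":0,"roll":0},{"tx":1,"ty":0.134,"tz":0,"roll":0},{"tx":1,"ty":0.134,"tz":0,"roll":0}]' >o&& 
python3 -m jog '[{"tx":1,"ty":0.134,"tz":0,"roll":0},{"tx":1,"ty":0.134,"tz":0,"roll":0},{"tx":1,"ty":0.134,"tz":0,"roll":0},{"tx":1,"ty":0.134,"tz":0,"roll":0},{"tx":1,"ty":0.134,"tz":0,"roll":0}]' >o&& 
python3 -m jog '[{"tx":1,"ty":0.134,"tz":0,"roll":0},{"tx":1,"ty":0.134,"tz":0,"roll":0},{"tx":1,"ty":0.134,"tz":0,"roll":0},{"tx":1,"ty":0.134,"tz":0,"roll":0},{"tx":1,"ty":0.134,"tz":0,"roll":0}]' >o&& 
python3 -m jog '[{"tx":1,"ty":0.134,"tz":0,"roll":0},{"tx":1,"ty":0.134,"tz":0,"roll":0},{"tx":1,"ty":0.134,"tz":0,"roll":0},{"tx":1,"ty":0.134,"tz":0,"roll":0},{"tx":1,"ty":0.134,"tz":0,"roll":0}]' >o&& 
python3 -m jog '[{"tx":1,"ty":0.134,"tz":0,"roll":0},{"tx":1,"ty":0.134,"tz":0,"roll":0},{"tx":1,"ty":0.134,"tz":0,"roll":0},{"tx":0.4,"ty":0.06,"tz":0,"roll":0},{"tx":0,"ty":0,"tz":0,"roll":0.0595}]' >o&&
python3 -m jog '[{"tx":0,"ty":0,"tz":0,"roll":0.0595},{"tx":0,"ty":0,"tz":0,"roll":0},{"tx":0,"ty":0,"tz":0,"roll":0},{"tx":0,"ty":0,"tz":0,"roll":0}]'
python3 - <<'E'
from h import *
d=cap('top','t1.png'); P=cloud(d); np.save('t1.npy',P)
a=np.deg2rad(-9.81);C=np.array([np.cos(a),np.sin(a)]);D=np.array([-np.sin(a),np.cos(a)])
s=arm.sense();p=s['tcp_pos'][:2];print('u,v',p@C,p@D)
d=cap('wrist','w3.png')
E
```

```text
time: 7.5
tcp_pos: [446.1, -209.8, 183.0]
ee_rot: [[-0.016, 1.0, -0.0], [1.0, 0.016, 0.0], [0.0, -0.0, -1.0]]
force: [0.7, 0.3, -2.9]
width: 25.2
finger_force: 59.5
time: 7.92
tcp_pos: [446.0, -209.8, 283.0]
ee_rot: [[-0.016, 1.0, -0.0], [1.0, 0.016, 0.0], [0.0, -0.0, -1.0]]
force: [-0.6, 0.9, -3.6]
width: 25.3
finger_force: 59.5
time: 10.75
tcp_pos: [511.9, 348.9, 281.7]
ee_rot: [[0.167, 0.986, -0.001], [0.986, -0.167, -0.0], [-0.0, -0.001, -1.0]]
force: [-0.1, 0.8, -3.3]
width: 25.4
finger_force: 59.6
u,v 445.09669335911366 431.0241912142328
```

View pics/w3.png

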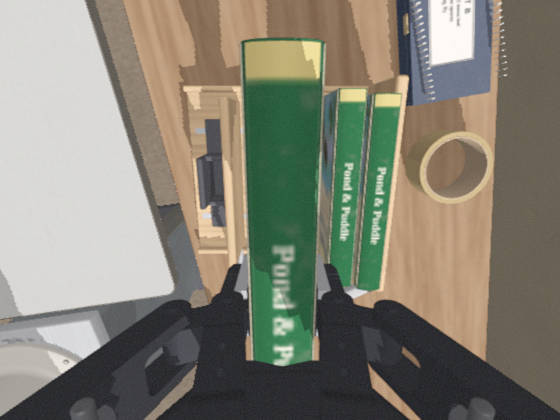

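The held guide (green, centred at column 283) lines up between the stop (column 230) and guide b (column 348). I descend.

```bash

python3 -m jog '[{"tx":0,"ty":0,"tz":1,"roll":0},{"tx":0,"ty":0,"tz":1,"roll":0},{"tx":0,"ty":0,"tz":1,"roll":0},{"tx":0,"ty":0,"tz":1,"roll":0},{"tx":0,"ty":0,"tz":1,"roll":0}]' && 
python3 -m jog '[{"tx":0,"ty":0,"tz":1,"roll":0},{"tx":0,"ty":0,"tz":1,"roll":0},{"tx":0,"ty":0,"tz":0.9,"roll":0},{"tx":0,"ty":0,"tz":0.4,"roll":0},{"tx":0,"ty":0,"tz":0.2,"roll":0}]' && 
python3 -m jog '[{"tx":0,"ty":0,"tz":0.2,"roll":0},{"tx":0,"ty":0,"tz":0.15,"roll":0},{"tx":0,"ty":0,"tz":0.1,"roll":0},{"tx":0,"ty":0,"tz":0,"roll":0},{"tx":0,"ty":0,"tz":0,"roll":0}]'
```

```text
time: 11.27
tcp_pos: [512.2, 349.0, 181.3]
ee_rot: [[0.168, 0.986, 0.0], [0.986, -0.168, 0.0], [0.0, 0.0, -1.0]]
force: [0.6, -0.0, -3.2]
width: 25.3
finger_force: 59.8
time: 11.68
tcp_pos: [511.7, 348.8, 110.9]
ee_rot: [[0.169, 0.986, -0.002], [0.986, -0.169, -0.001], [-0.001, -0.001, -1.0]]
force: [-1.1, -0.2, -3.2]
width: 25.8
finger_force: 59.5
time: 12.1
tcp_pos: [512.4, 349.3, 103.6]
ee_rot: [[0.17, 0.986, 0.001], [0.986, -0.17, 0.0], [0.0, 0.001, -1.0]]
force: [0.4, 0.1, -2.5]
width: 24.7
finger_force: 59.4
```

Creep down to contact.

```bash

python3 -m jog '[{"tx":0,"ty":0,"tz":0.07,"roll":0},{"tx":0,"ty":0,"tz":0,"roll":0}]' |egrep 'tcp|force' && 
python3 -m jog '[{"tx":0,"ty":0,"tz":0.07,"roll":0},{"tx":0,"ty":0,"tz":0,"roll":0}]' |egrep 'tcp|force'&&
python3 -m jog '[{"tx":0,"ty":0,"tz":0.05,"roll":0},{"tx":0,"ty":0,"tz":0,"roll":0}]' |egrep 'tcp|force'
```

```text
tcp_pos: [512.3, 349.2, 101.8]
force: [-0.6, -0.6, -4.0]
finger_force: 59.5
tcp_pos: [512.4, 349.3, 100.7]
force: [-1.0, -0.1, 3.3]
finger_force: 60.3
tcp_pos: [512.5, 349.4, 100.6]
force: [-4.9, -3.0, 19.3]
finger_force: 62.6
```

```bash

python3 -m jog '[{"tx":0,"ty":0,"tz":-0.06,"roll":0},{"tx":0,"ty":0,"tz":0,"roll":0}]' |egrep 'tcp|force' && 
python3 -m jog '[{"tx":0,"ty":0,"tz":0,"roll":0},{"tx":0,"ty":0,"tz":0,"roll":0},{"tx":0,"ty":0,"tz":0,"roll":0},{"tx":0,"ty":0,"tz":0,"roll":0},{"tx":0,"ty":0,"tz":0,"roll":0}]' -0.2 &&
python3 -m jog '[{"tx":0,"ty":0,"tz":-0.5,"roll":0},{"tx":0,"ty":0,"tz":-1,"roll":0},{"tx":0,"ty":0,"tz":-1,"roll":0},{"tx":0,"ty":0,"tz":-1,"roll":0},{"tx":0,"ty":0,"tz":-1,"roll":0}]' && 
python3 -m jog '[{"tx":0,"ty":0,"tz":-1,"roll":0},{"tx":0,"ty":0,"tz":-1,"roll":0},{"tx":0,"ty":0,"tz":-1,"roll":0},{"tx":0,"ty":0,"tz":-1,"roll":0},{"tx":0,"ty":0,"tz":-1,"roll":0}]' 1
python3 - <<'E'
from h import *
a=np.deg2rad(-9.81);C=np.array([np.cos(a),np.sin(a)]);D=np.array([-np.sin(a),np.cos(a)])
d=cap('wrist','w4.png'); P=cloud(d)
U=P[...,:2]@C;V=P[...,:2]@D;Z=P[...,2]
def pr(n,m): print(n,m.sum(),np.percentile(U[m],[2,50,98]).round(1),np.percentile(V[m],[2,50,98]).round(1),np.median(Z[m]).round(1))
im=d['frame'].astype(int); green=(im[...,1]>im[...,0]+20)
pr('c',green&(Z>135)&(Z<155)&(U>420)&(U<470)); pr('ab',green&(Z>135)&(Z<155)&(U>480)&(U<560))
pr('stop',(Z>96)&(Z<106)&(U>370)&(U<400)); dark=im.max(2)<80
pr('tab',dark&(Z>45)&(Z<76)&(U<375)&(U>310)&(abs(V-430)<60)); pr('tabtop',dark&(Z>66)&(Z<76)&(U<375)&(U>310)&(abs(V-430)<60))
E
```

```text
tcp_pos: [512.3, 349.2, 100.8]
force: [-0.3, -0.4, -3.5]
finger_force: 59.6
time: 13.18
tcp_pos: [512.2, 349.2, 100.4]
ee_rot: [[0.17, 0.985, 0.0], [0.985, -0.17, -0.0], [-0.0, 0.0, -1.0]]
force: [0.3, -0.3, 0.0]
width: 50.8
finger_force: 0.0
time: 13.6
tcp_pos: [512.1, 349.1, 192.2]
ee_rot: [[0.17, 0.985, 0.0], [0.985, -0.17, 0.0], [0.0, 0.0, -1.0]]
force: [0.6, -0.1, 0.4]
width: 51.4
finger_force: 0.0
time: 14.02
tcp_pos: [512.0, 349.0, 292.4]
ee_rot: [[0.17, 0.985, 0.0], [0.985, -0.17, 0.0], [0.0, 0.0, -1.0]]
force: [0.9, 0.4, 0.4]
width: -0.1
finger_force: 0.0
c 3357 [434.3 445.5 457. ] [372.6 455.5 515.7] 146.1
ab 7969 [495.3 518.5 547.5] [338.4 440.5 514.8] 146.2
stop 1496 [380.1 385.4 389.8] [336.5 440.5 521.9] 100.0
tab 197 [349.4 350.8 367.2] [401.4 430.9 459.9] 54.8
tabtop 5 [348.6 350.8 351. ] [414.5 457.1 459.4] 67.0
```

View pics/w4.png

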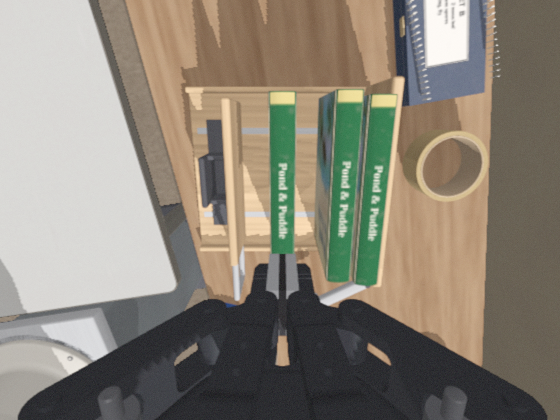

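Guide c stands upright at u≈445, between the stop and guide b, with the tab centred at v≈431. Next I go behind the tab with the fingers shut and push.

```bash
python3 -c "
import numpy as np;P=np.load('t1.npy');print(P[330,100],P[283,150],P[278,150],P[300,150])"
python3 -m jog '[{"tx":0,"ty":-1,"tz":0,"roll":0},{"tx":0,"ty":-1,"tz":0,"roll":0},{"tx":0,"ty":-1,"tz":0,"roll":0},{"tx":0,"ty":-1,"tz":0,"roll":0},{"tx":0,"ty":-1,"tz":0,"roll":0}]' 1 >o &&
python3 -m jog '[{"tx":0,"ty":-1,"tz":0,"roll":0},{"tx":0,"ty":-1,"tz":0,"roll":0},{"tx":0,"ty":-0.1,"tz":0.5,"roll":0},{"tx":0,"ty":0,"tz":1,"roll":0},{"tx":0,"ty":0,"tz":1,"roll":0}]' && 
python3 -m jog '[{"tx":0,"ty":0,"tz":1,"roll":0},{"tx":0,"ty":0,"tz":1,"roll":0},{"tx":0,"ty":0,"tz":1,"roll":0},{"tx":0,"ty":0,"tz":0,"roll":0}]'
```

```text
[275.94743495 119.50494886 791.8093896 ] [ 338.87738978  577.02846243 -734.46759545] [ 353.10638675  470.33940795 -401.65573571] [281.50550189 332.05898274   3.21608782]
time: 14.9
tcp_pos: [372.1, 373.7, 241.2]
ee_rot: [[0.169, 0.986, 0.002], [0.986, -0.169, 0.002], [0.002, 0.002, -1.0]]
force: [0.3, -0.1, -0.7]
width: 0.2
finger_force: 0.0
time: 15.23
tcp_pos: [370.9, 372.1, 178.0]
ee_rot: [[0.17, 0.985, -0.004], [0.985, -0.17, -0.003], [-0.003, -0.003, -1.0]]
force: [-0.6, -0.4, 0.1]
width: 0.1
finger_force: 0.0
```

```bash

python3 -m jog '[{"tx":0,"ty":0,"tz":1,"roll":0},{"tx":0,"ty":0,"tz":1,"roll":0},{"tx":0,"ty":0,"tz":1,"roll":0},{"tx":0,"ty":0,"tz":1,"roll":0},{"tx":0,"ty":0,"tz":1,"roll":0}]' >o && 
python3 -m jog '[{"tx":0,"ty":0,"tz":1,"roll":0},{"tx":0,"ty":0,"tz":0.5,"roll":0},{"tx":0,"ty":0.5,"tz":0.15,"roll":0},{"tx":0,"ty":0,"tz":0,"roll":0}]' | egrep "tcp|force" &&
python3 -m jog '[{"tx":0,"ty":0.3,"tz":0,"roll":0},{"tx":0,"ty":0.3,"tz":0,"roll":0},{"tx":0,"ty":0.3,"tz":0,"roll":0},{"tx":0,"ty":0.3,"tz":0,"roll":0}]' | egrep "tcp|force" &&
python3 -m jog '[{"tx":0,"ty":0.3,"tz":0,"roll":0},{"tx":0,"ty":0.3,"tz":0,"roll":0},{"tx":0,"ty":0.3,"tz":0,"roll":0},{"tx":0,"ty":0.3,"tz":0,"roll":0}]' | egrep "tcp|force"
```

```text
tcp_pos: [384.0, 371.9, 48.0]
force: [0.9, -0.2, 0.3]
finger_force: 0.0
tcp_pos: [406.5, 367.6, 48.3]
force: [-3.5, 2.8, 3.5]
finger_force: 2.2
tcp_pos: [429.9, 363.3, 47.5]
force: [-4.4, 1.7, 3.6]
finger_force: 2.2
```

```bash

python3 -m jog '[{"tx":0,"ty":0.3,"tz":0,"roll":0},{"tx":0,"ty":0.3,"tz":0,"roll":0},{"tx":0,"ty":0.3,"tz":0,"roll":0},{"tx":0,"ty":0.3,"tz":0,"roll":0}]' | egrep "tcp|force" &&
python3 -m jog '[{"tx":0,"ty":0.25,"tz":0,"roll":0},{"tx":0,"ty":0.25,"tz":0,"roll":0},{"tx":0,"ty":0.2,"tz":0,"roll":0},{"tx":0,"ty":0.1,"tz":0,"roll":0}]' | egrep "tcp|force"
```

```text
tcp_pos: [453.1, 359.3, 47.4]
force: [-9.4, 4.3, 6.6]
finger_force: 3.9
tcp_pos: [469.2, 356.5, 47.4]
force: [-7.8, 3.2, 5.6]
finger_force: 3.4
```

```bash

for i in 1; do python3 -m jog '[{"tx":0,"ty":0.12,"tz":0,"roll":0},{"tx":0,"ty":0.12,"tz":0,"roll":0}]' | egrep "tcp|: \[-?[0-9.]+, -?[0-9.]+, -?[0-9.]+\]"; done
python3 -m jog '[{"tx":0,"ty":0.12,"tz":0,"roll":0},{"tx":0,"ty":0.12,"tz":0,"roll":0}]' | egrep "tcp|^force" 
python3 -m jog '[{"tx":0,"ty":0.1,"tz":0,"roll":0},{"tx":0,"ty":0.05,"tz":0,"roll":0}]' | egrep "tcp|^force"
```

```text
tcp_pos: [473.4, 355.7, 47.4]
force: [-8.2, 2.4, 6.1]
tcp_pos: [477.6, 355.0, 47.4]
force: [-13.4, 4.7, 8.9]
tcp_pos: [479.1, 354.4, 47.2]
force: [-27.7, 9.2, 6.9]
```

```bash

python3 -m jog '[{"tx":0,"ty":0.05,"tz":0,"roll":0},{"tx":0,"ty":0,"tz":0,"roll":0}]' | egrep "tcp|^force" 
python3 -m jog '[{"tx":0,"ty":-0.3,"tz":0,"roll":0},{"tx":0,"ty":-1,"tz":0,"roll":0},{"tx":0,"ty":-1,"tz":0,"roll":0},{"tx":0,"ty":0,"tz":-1,"roll":0},{"tx":0,"ty":0,"tz":-1,"roll":0}]' | egrep "tcp|^force" 
python3 -m jog '[{"tx":0,"ty":0,"tz":-1,"roll":0},{"tx":0,"ty":0,"tz":-1,"roll":0},{"tx":0,"ty":0,"tz":-1,"roll":0},{"tx":0,"ty":0,"tz":-1,"roll":0},{"tx":0,"ty":0,"tz":-1,"roll":0}]' | egrep "tcp|^force" 
python3 -m jog '[{"tx":0,"ty":0,"tz":-1,"roll":0},{"tx":0,"ty":0,"tz":-1,"roll":0},{"tx":0,"ty":0,"tz":-1,"roll":0},{"tx":0,"ty":0,"tz":-1,"roll":0},{"tx":0,"ty":0,"tz":0,"roll":0}]' | egrep "tcp|^force|time" 
python3 - <<'E'
from h import *
a=np.deg2rad(-9.81);C=np.array([np.cos(a),np.sin(a)]);D=np.array([-np.sin(a),np.cos(a)])
d=cap('wrist','w5.png'); P=cloud(d)
U=P[...,:2]@C;V=P[...,:2]@D;Z=P[...,2]
def pr(n,m): print(n,m.sum(),np.percentile(U[m],[2,50,98]).round(1),np.percentile(V[m],[2,50,98]).round(1),np.median(Z[m]).round(1))
im=d['frame'].astype(int); green=(im[...,1]>im[...,0]+20)
pr('abc',green&(Z>135)&(Z<155)); pr('stop',(Z>96)&(Z<106)&(U>440)&(U<475)&(abs(V-430)<110))
d=cap('side','s5.png'); 
d=cap('top','t5.png')
S=cv2.imread('pics/s5.png')[130:260,180:310];T=cv2.imread('pics/t5.png')[160:290,110:240]
cv2.imwrite('pics/c5.png',cv2.resize(np.hstack([T,S]),(800,400),interpolation=2))
E
```

```text
tcp_pos: [479.0, 354.3, 47.2]
force: [-29.2, 10.0, 14.4]
tcp_pos: [435.8, 361.6, 87.0]
force: [1.7, -0.5, 0.8]
tcp_pos: [437.4, 361.9, 188.5]
force: [-0.2, -0.3, -0.9]
time: 19.23
tcp_pos: [438.8, 362.8, 271.3]
force: [0.5, -0.6, 0.4]
abc 13637 [475.4 509.9 547.3] [339.1 441.5 515.1] 146.3
stop 2255 [462.2 467.8 473.2] [337.6 442.1 522.9] 100.1
```

View pics/c5.png

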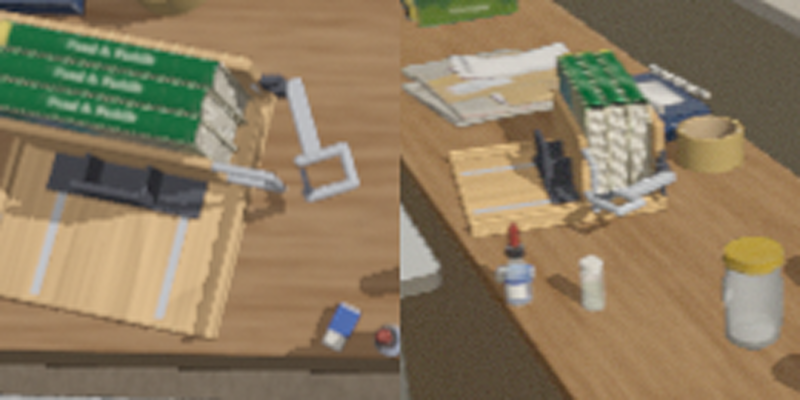

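Crop: the three guides are packed and the stop plate is against them. The eye is at crop (278,182), and the hook is still open with its back's outer side at about (350,165). I'll compute the hook's position.

```bash
python3 - <<'E'
from h import *
a=np.deg2rad(-9.81);C=np.array([np.cos(a),np.sin(a)]);D=np.array([-np.sin(a),np.cos(a)])
d=cap('top');k=400/130
H=np.array([556,299.])
im=d['frame']; hsv=cv2.cvtColor(im,cv2.COLOR_RGB2HSV)
m=((hsv[...,1]<60)&(hsv[...,2]>110)).astype(np.uint8); mm=np.zeros_like(m); mm[180:230,200:230]=m[180:230,200:230]
n,l,st,c=cv2.connectedComponentsWithStats(mm); i=1+np.argmax(st[1:,4]); print(st[i])
ys,xs=np.nonzero(l==i)
Q=np.array([ray(d,x,y,63)[:2] for x,y in zip(xs,ys)]); uv=np.c_[Q@C,Q@D]-H
print('eye',[ (ray(d,110+278/k,160+182/k,80)[:2]@E).round(1) for E in(C,D)])
r=np.linalg.norm(uv,axis=1)
# rotate back for angles, look for extents
for th in np.arange(.3,.6,.05):
    # open by th: arm dir -x rotates toward -y
    R=np.array([[np.cos(th),-np.sin(th)],[np.sin(th),np.cos(th)]]); w=uv@R  # to hinge frame: R^T uv
    print(round(th,2),'x',np.percentile(w[:,0],[1,99]).round(1),'y',np.percentile(w[:,1],[1,99]).round(1))
arm_=uv[r<65]; vx,vy,_,_=cv2.fitLine(arm_.astype(np.float32),cv2.DIST_HUBER,0,.01,.01).ravel(); print('arm ang',np.arctan(vy/vx),len(arm_))
E
```

```text
[203 185  24  41 330]
eye [np.float64(463.3), np.float64(272.4)]
0.3 x [-110.6    1.9] y [-64.4  -7.7]
0.35 x [-112.     1.5] y [-60.   -7.3]
0.4 x [-113.2    1. ] y [-55.3  -5.6]
0.45 x [-114.2    0.6] y [-50.4  -1.8]
0.5 x [-115.    -0.3] y [-45.7   2.3]
0.55 x [-116.1   -1.1] y [-41.1   7. ]
arm ang 0.468125 138
```

```bash

python3 -m jog '[{"tx":-0.95,"ty":0.55,"tz":0,"roll":0},{"tx":-0.95,"ty":0.55,"tz":0,"roll":0},{"tx":-0.95,"ty":0.55,"tz":0,"roll":0},{"tx":-0.95,"ty":0.55,"tz":0,"roll":0},{"tx":-0.95,"ty":0.55,"tz":0,"roll":0}]' >o
python3 -m jog '[{"tx":-0.95,"ty":0.55,"tz":0,"roll":0},{"tx":-0.95,"ty":0.55,"tz":0,"roll":0},{"tx":-0.95,"ty":0.55,"tz":0,"roll":0},{"tx":-0.95,"ty":0.55,"tz":0,"roll":0},{"tx":-0.95,"ty":0.55,"tz":0,"roll":0}]' >o
python3 -m jog '[{"tx":-0.95,"ty":0.55,"tz":0,"roll":0},{"tx":-0.95,"ty":0.55,"tz":0,"roll":0},{"tx":-0.95,"ty":0.55,"tz":0,"roll":0},{"tx":0,"ty":0,"tz":0.6,"roll":0},{"tx":0,"ty":0,"tz":1,"roll":0}]' >o
python3 -m jog '[{"tx":0,"ty":0,"tz":1,"roll":0},{"tx":0,"ty":0,"tz":1,"roll":0},{"tx":0,"ty":0,"tz":1,"roll":0},{"tx":0,"ty":0,"tz":0,"roll":0}]' 
python3 - <<'E'
from h import *
a=np.deg2rad(-9.81);C=np.array([np.cos(a),np.sin(a)]);D=np.array([-np.sin(a),np.cos(a)])
p=arm.sense()['tcp_pos'][:2]; print(p@C,p@D)
d=cap('wrist','w6.png')
E
```

```text
time: 21.02
tcp_pos: [533.5, 94.1, 171.4]
ee_rot: [[0.17, 0.985, -0.007], [0.985, -0.17, -0.001], [-0.002, -0.007, -1.0]]
force: [-0.7, -0.5, -1.1]
width: 0.2
finger_force: 0.0
509.7106654587958 183.63810425189945
```

View pics/w6.png

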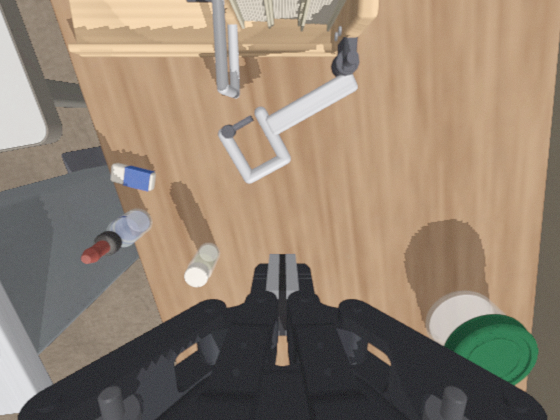

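The wrist view shows hook back corners at (250,180) and (289,158), the hinge at (345,60), the eye end at (229,92) and the vial at (205,262), which is clear of the fingers. I'll take metric positions from these.

```bash
python3 - <<'E'
from h import *
a=np.deg2rad(-9.81);C=np.array([np.cos(a),np.sin(a)]);D=np.array([-np.sin(a),np.cos(a)])
d=cap('wrist'); P=cloud(d)
for n,u,v,h in[('back l',251,181,64),('back r',289,160,64),('back mid',270,171,64),('armtip',268,125,64),('gatehinge',228,131,64),('hinge',345,62,75),('eye',229,92,84),('vial',198,278,57)]:
    w=ray(d,u,v,h)[:2]; print(n,(w@C).round(1),(w@D).round(1),P[v-2:v+3,u-2:u+3,2].round(0).ravel()[[7,12,17]])
E
```

```text
back l 484.0 206.8 [63. 63. -1.]
back r 516.2 224.7 [-1. -2.  0.]
back mid 500.3 215.4 [62. 63. -2.]
armtip 499.1 252.7 [67. 66. 64.]
gatehinge 466.7 248.0 [65. 67. 64.]
hinge 556.0 296.9 [90. 90. 87.]
eye 472.4 276.0 [78. 77. 76.]
vial 428.8 109.4 [55. 56. 56.]
```

```bash

python3 -m jog '[{"tx":0,"ty":0,"tz":1,"roll":0},{"tx":0,"ty":0,"tz":1,"roll":0},{"tx":0,"ty":0,"tz":1,"roll":0},{"tx":0,"ty":0,"tz":1,"roll":0},{"tx":0,"ty":0,"tz":1,"roll":0}]' >o
python3 -m jog '[{"tx":0,"ty":0,"tz":0.8,"roll":0},{"tx":0,"ty":0,"tz":0.2,"roll":0},{"tx":0,"ty":0,"tz":0,"roll":0},{"tx":0,"ty":0,"tz":0,"roll":0}]' |egrep "tcp|^force"
python3 -m jog '[{"tx":0.3,"ty":-0.05,"tz":0,"roll":0},{"tx":0.3,"ty":-0.05,"tz":0,"roll":0},{"tx":0.2,"ty":-0.1,"tz":0,"roll":0},{"tx":0.17,"ty":-0.15,"tz":0,"roll":0},{"tx":0.17,"ty":-0.15,"tz":0,"roll":0}]' |egrep "tcp|^force"
python3 -m jog '[{"tx":0.17,"ty":-0.15,"tz":0,"roll":0},{"tx":0.17,"ty":-0.15,"tz":0,"roll":0},{"tx":0.17,"ty":-0.15,"tz":0,"roll":0},{"tx":0.17,"ty":-0.15,"tz":0,"roll":0},{"tx":0.17,"ty":-0.15,"tz":0,"roll":0}]' |egrep "tcp|^force"
python3 - <<'E'
from h import *
a=np.deg2rad(-9.81);C=np.array([np.cos(a),np.sin(a)]);D=np.array([-np.sin(a),np.cos(a)])
p=arm.sense()['tcp_pos'][:2]; print(p@C,p@D)
E
```

```text
tcp_pos: [536.6, 94.5, 56.6]
force: [0.7, -0.0, 0.2]
tcp_pos: [529.7, 119.2, 55.8]
force: [-0.3, 0.1, 0.6]
tcp_pos: [517.8, 137.9, 55.5]
force: [0.0, -7.6, 0.4]
486.73427315797875 224.14880379143284
```

```bash

python3 -m jog '[{"tx":-0.3,"ty":0,"tz":0,"roll":0},{"tx":0,"ty":0,"tz":0.35,"roll":0},{"tx":0.3,"ty":0,"tz":0,"roll":0},{"tx":0,"ty":0,"tz":0,"roll":0}]' |egrep "tcp|^force"
python3 -m jog '[{"tx":0.17,"ty":-0.17,"tz":0,"roll":0},{"tx":0.17,"ty":-0.17,"tz":0,"roll":0},{"tx":0.17,"ty":-0.17,"tz":0,"roll":0},{"tx":0,"ty":0,"tz":0,"roll":0}]' |egrep "tcp|^force"
python3 -m jog '[{"tx":0.15,"ty":-0.15,"tz":0,"roll":0},{"tx":0.15,"ty":-0.15,"tz":0,"roll":0},{"tx":0,"ty":0,"tz":0,"roll":0}]' |egrep "tcp|^force"
python3 - <<'E'
from h import *
a=np.deg2rad(-9.81);C=np.array([np.cos(a),np.sin(a)]);D=np.array([-np.sin(a),np.cos(a)])
p=arm.sense()['tcp_pos'][:2]; print(p@C,p@D)
E
```

```text
tcp_pos: [516.9, 137.6, 47.6]
force: [-3.1, -7.3, 0.5]
tcp_pos: [509.3, 149.9, 48.0]
force: [-0.0, -0.7, -0.3]
tcp_pos: [504.2, 157.1, 48.3]
force: [-0.3, -0.2, -0.4]
470.0984208473415 240.7418033838685
```

```bash

python3 -m jog '[{"tx":0.15,"ty":-0.1,"tz":0,"roll":0},{"tx":0,"ty":0,"tz":0,"roll":0}]' |egrep "tcp|^force"
python3 -m jog '[{"tx":0.15,"ty":-0.1,"tz":0,"roll":0},{"tx":0,"ty":0,"tz":0,"roll":0}]' |egrep "tcp|^force"
python3 - <<'E'
from h import *
a=np.deg2rad(-9.81);C=np.array([np.cos(a),np.sin(a)]);D=np.array([-np.sin(a),np.cos(a)])
p=arm.sense()['tcp_pos'][:2]; print(p@C,p@D)
d=cap('wrist','w7.png');P=cloud(d);Z=P[...,2]
U=P[...,:2]@C-556;V=P[...,:2]@D-298
hsv=cv2.cvtColor(d['frame'],cv2.COLOR_RGB2HSV); g=(hsv[...,1]<60)&(hsv[...,2]>90)
m=g&(Z>52)&(Z<70)&(U>-130)&(U<10)&(V>-60)&(V<30)
rows=np.round(np.c_[U[m],V[m]]); 
G=np.zeros((20,30),int); np.add.at(G,(((rows[:,1]+60)//5).astype(int).clip(0,19),((rows[:,0]+130)//5).astype(int).clip(0,29)),1)
print('cols u-hinge from -130 step5; rows v from -60 step5'); 
for r in G: print(''.join('.' if x==0 else '#' if x>15 else '+' for x in r))
E
```

```text
tcp_pos: [503.0, 160.4, 48.4]
force: [-0.2, 0.8, -0.5]
tcp_pos: [501.6, 163.6, 48.5]
force: [0.8, 0.6, -0.3]
466.4178090770823 246.7169072183592
cols u-hinge from -130 step5; rows v from -60 step5
..............................
..............................
.........++...................
......+###++..................
...#########..................
...#####+###..................
...###+...##..................
...###....##+........++++++...
...###....#################...
...###....#################...
...###....################+...
...###....###############.....
...###++.+###.................
...####+.####.................
...+##+.......................
........................##....
........................##....
..............................
..............................
..............................
```

```bash
cat > map.py <<'E'
from h import *
a=np.deg2rad(-9.81);C=np.array([np.cos(a),np.sin(a)]);D=np.array([-np.sin(a),np.cos(a)])
d=cap('wrist');P=cloud(d);Z=P[...,2]
U=P[...,:2]@C-556;V=P[...,:2]@D-298
mx=d['frame'].max(2)
G=[[' ']*45 for _ in range(36)]
for z,u,v,b in sorted(zip(Z[Z>40],U[Z>40],V[Z>40],mx[Z>40])):
    i,j=int((v+60)//2.5),int((u+125)//2.5)
    if z<95 and 0<=i<36 and 0<=j<45: G[i][j]='E' if z>70 else ('g' if b<90 else '#') if z>50 else '-'
for i,r in enumerate(G): print(i*2.5-60,''.join(r))
E
python3 map.py
```

```text
-60.0              EEE                             
-57.5              EEE                             
-55.0              EEE                             
-52.5              EEE                             
-50.0              EEE                             
-47.5      EEEEEEE EEE EEEEEE                      
-45.0       E    EEEEEEE  E                        
-42.5  EEEEE  EEEEEEEEEEEE# EEEEE                  
-40.0     ######EEE###EEE###                       
-37.5    ###################                       
-35.0     ##################                       
-32.5     #########   ######                       
-30.0     #####        #####                       
-27.5     #####        #####                       
-25.0     #####    EEE  ####                       
-22.5     #####    EEEE ####              #     ## 
-20.0     #####    EEEE ####  #####################
-17.5     #####    EEEE ###########################
-15.0     #####    EEEE ###########################
-12.5     #####    EEEE ###########################
-10.0     #####    EEEE ###########################
-7.5     #####    EEEE ###########################
-5.0     #####    EEEE ###########################
-2.5     #####    EEEE ############               
0.0     ####gg#  EEEE######                      
2.5      ##gggg#gEEEE######                      
5.0      ##ggggggEEEEg#####                      
7.5      ##gg##ggEEEE  ###                       
10.0      ##g#gg  EEEE                            
12.5              EEEE                            
15.0              EEEE                            
17.5              EEEE                            
20.0              EEEE                            
22.5              EEEE                            
25.0              EEEE                            
27.5              EEEE
```

The map shows the eye's rod (E, v −25…−17) inside the hook. The dark gate lies straight across at v≈+3…+8 behind the eye, so it is shut. I back off and re-check.

```bash

python3 -m jog '[{"tx":-0.5,"ty":0,"tz":0,"roll":0},{"tx":-1,"ty":0,"tz":0,"roll":0},{"tx":-1,"ty":0,"tz":0,"roll":0},{"tx":0,"ty":0,"tz":-1,"roll":0},{"tx":0,"ty":0,"tz":-1,"roll":0}]' |egrep "tcp|^force"
python3 -m jog '[{"tx":0,"ty":0,"tz":-1,"roll":0},{"tx":0,"ty":0,"tz":-1,"roll":0},{"tx":0,"ty":0,"tz":-1,"roll":0},{"tx":0,"ty":0,"tz":0,"roll":0},{"tx":0,"ty":0,"tz":0,"roll":0}]' |egrep "tcp|^force|time"
python3 map.py; python3 - <<'E'
from h import *
a=np.deg2rad(-9.81);C=np.array([np.cos(a),np.sin(a)]);D=np.array([-np.sin(a),np.cos(a)])
d=cap('wrist');P=cloud(d);Z=P[...,2];U=P[...,:2]@C;V=P[...,:2]@D
m=(Z>96)&(Z<106)&(U>440)&(U<480)&(abs(V-430)<110);print('stop',np.percentile(U[m],[2,50,98]).round(1))
b=cap('top'); T=cloud(b)
for n,u,v in[('vial',256,247),('rubber',222,265),('dropper',237,270),('jar',305,203),('lens',408,263)]: print(n,T[v,u].round(),)
im=b['frame'].astype(int);i0=cv2.cvtColor(cv2.imread('pics/top0.png'),cv2.COLOR_BGR2RGB).astype(int)
for n,(x0,y0,x1,y1) in dict(rub_drop=(212,255,246,278),vial=(248,240,264,256),jars=(285,130,412,218),lens=(392,250,456,276)).items(): print(n,(abs(im-i0)[y0:y1,x0:x1].max(2)>40).mean().round(3))
g=(im[...,1]>im[...,0]+20);TU=T[...,:2]@C;TV=T[...,:2]@D
E
```

```text
tcp_pos: [492.2, 112.2, 88.2]
force: [0.3, -0.1, 1.0]
time: 24.88
tcp_pos: [493.8, 113.4, 149.3]
force: [0.5, 0.7, 0.3]
-60.0                                              
-57.5                                              
-55.0                                              
-52.5                                              
-50.0                                              
-47.5                                              
-45.0                                              
-42.5         #############                        
-40.0     ##################                       
-37.5     ##################                       
-35.0     ##################                       
-32.5     ##################                       
-30.0     ####         #####                       
-27.5     #####        #####                       
-25.0     #####    EEE #####                       
-22.5     #####    EEE  ####               ########
-20.0     #####    EEE  #### ######################
-17.5     #####    EEE  ###########################
-15.0     #####    EEE  ####################
[... 356 characters left out ...]
        
5.0     ########gEEEE######                      
7.5      #####g  EEEE  ###                       
10.0       ####   EEEE                            
12.5              EEEE                            
15.0             EEEEE                            
17.5             EEEEE                            
20.0             EEEEE                            
22.5              EEEE                            
25.0              EEEE                            
27.5              EEEE                            
stop [463.2 467.6 471.5]
vial [433.  35.  54.]
rubber [345.  40. 628.]
dropper [342.  25. 581.]
jar [550. -97. 106.]
lens [ 403. -400.    6.]
rub_drop 0.771
vial 0.0
jars 0.0
lens 0.0
```

```bash
python3 -m jog '[{"tx":0,"ty":0,"tz":-1,"roll":0},{"tx":0,"ty":0,"tz":-1,"roll":0},{"tx":0,"ty":0,"tz":-1,"roll":0},{"tx":0,"ty":0,"tz":0,"roll":0},{"tx":0,"ty":0,"tz":0,"roll":0}]' |egrep "tcp|^force|time"
python3 -c "
from workcell import arm
print(arm.close_job())"
```

```text
time: 25.45
tcp_pos: [493.5, 113.9, 208.4]
force: [-0.3, -0.1, -0.2]
the job is handed in; nothing more can be done
None
```

The job is handed in at about 25 s: the field guide stands in the carrier with the stop snug, the hook is on the eye with its gate shut, and the arm is clear of everything. The vial, jars, beaker and lens were unmoved in the last image; the arm hid the rubber and dropper, so I couldn't re-check those two.

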